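# Slide the tube rack home into the locating square

### The job

Push the empty yellow tube rack that stands at the front of the bench along the surface into the aluminium locating square, until its long side lies flush against the square's long bar and its end flush against the short bar, then move clear. Only push it with the fingers from outside: never grip it, lift it or tip it, and leave the sample pot, bottle and timer where they are.

Things in the scene. Friction and masses are not known exactly. Their poses are not given: they have to be found in the camera images.
- rack: empty yellow tube rack, loose, 0.11 to 0.23 kg. 56 mm along its x, 132 mm along its y (long way), 60 mm tall; upright sides. Origin: centre of its underside; z up. Starts nearer the robot than the square and to its right, up to 23 degrees out of line with it, its +x side towards the long bar, +y end towards the short bar. A second yellow rack at the back is background.
- square: L-shaped aluminium square, fixed to the bench; bars 12 mm thick, 25 mm tall. Origin: inner corner, on the bench. Long bar: inner face is its plane x = 0, runs 130 mm from the corner along -y. Short bar: inner face is its plane y = 0, runs 60 mm along -x. With the rack home, the rack's origin lies at x = -28, y = -66 mm in this frame, axes parallel.
- pot: bystander: clear sample pot with white screw lid, 43 mm diameter, 48 mm tall, standing loose near the left edge of the bench. Origin: centre of its underside.
- bottle: bystander: clear bottle with blue cap, 44 mm diameter, 94 mm tall, standing loose to the right of the work. Origin: centre of its underside.
- timer: bystander: white bench timer, 64 x 64 x 20 mm, lying loose to the right of the work. Origin: centre of its underside.
Mind the look-alikes: they are no part of the job. There is more than one size of the rack; the job needs the larger. Several things have the shape of the square; the one meant has the colours described above.

How it is judged (in metres and radians):
At the end, for the whole second after the job is handed in: The rack stands flat and at rest on the bench in the square: gap at its middle to each bar at most 4 mm, turned at most 2.6 degrees from the square (x of rack in the frame of square between -0.032 and -0.025 m and y of rack in the frame of square between -0.07 and -0.063 m and angle between the y axis of rack and the y axis of square, either way round below 0.045 rad and angle between rack's own z axis and vertical below 0.05 rad and height (world z) of rack below 0.004 m and linear speed of rack below 0.01 m/s); the robot touches nothing.
It fails at once if the rack is lifted off the bench (its middle 10 mm or more) (height (world z) of rack above 0.01 m).
It fails at once if the rack is tipped by more than 14 degrees (angle between rack's own z axis and vertical above 0.25 rad).
It fails at once if the rack is taken between the fingers (the grasp point lies inside the rack's outline, below its top) (x of the grasp point in the frame of rack between -0.024 and 0.024 m and y of the grasp point in the frame of rack between -0.062 and 0.062 m and z of the grasp point in the frame of rack below 0.068 m).
It fails at once if the sample pot, bottle or timer is moved by more than 20 mm (distance of any of pot, bottle, timer from where it was at the start of the episode above 0.02 m).
It also fails if it takes over 64 s, if anything falls off the work surface, if the arm or the gripper's body presses on something with over 40 N, if the wrist force passes 120 N, or if a joint passes its speed limit or range.

### The arm

A 7-joint arm with a two-finger parallel gripper is mounted at the origin on a cart in front of the work surface, level with it; the furniture and walls round the work are solid. World frame = base frame: x ahead of the robot, y to its left, z up, the work surface at z = 0. Lengths are in mm, angles in rad, forces in N, time in s.
With the tool pointing down it reaches from about 400 to 875 mm from the base axis. Payload 4.4 kg.
Tool frame: the origin (TCP) lies at the very end of the fingers, on their centre line; the grasp point (between the pads) lies 19 mm behind it; z points along the fingers, y is the direction in which the jaws open and shut (so a half turn about z gives the same grasp; the last joint's range is limited). The gripper opens to 85 mm and grips with 20 to 120 N. Pads are 22 mm wide; open, the fingers measure 114 mm over their backs; the gripper's body (76 mm by 85 mm) begins 54 mm behind the grasp point. The pads swing forward as they close: fully open they stand 13 mm farther back than shut.
Start: joints at [1.232, 0.628, 0.038, 1.517, -0.027, 0.996, -0.02], TCP at [175.156, -625.97, 231.313] pointing down, gripper open.
Joint ranges: [-3.06, 3.06], [-0.37, 2.12], [-1.25, 1.32], [0.18, 2.47], [-1.1, 4.24], [0.23, 1.98], [-2.94, 2.94]. Speed limits (rad/s): [2.57, 2.57, 3.14, 3.14, 3.14, 3.14, 3.14].

### API

Orientations are given as [roll, pitch, yaw] about the fixed x, y, z axes, in that order (R = Rz(yaw) Ry(pitch) Rx(roll)).
In Python, from cell import ctrl, eyes gives the robot as it stands.
- The arm moves only by the tool move_arm, never from a script. Its argument "increments" is a list of rows, each a list of 6 numbers: the shift along the tool's x, y, z in cm, then the turn, a rotation vector about the tool's x, y, z in degrees. In form: [[x, y, z, wx, wy, wz], ...]. A call has 1 to 20 rows; each row is the pose to reach, as a shift and turn from the pose commanded when the call began, along the tool's axes at that moment; what a row does not reach only later rows make up. A row lasts 1/10 s, in which the tool goes at most 50 mm and 8.59 degrees, less where a joint would pass 70% of its speed; a pose out of reach is approached as far as the arm can. A call with a gripper value outside its range is refused whole. "grip" is the opening, from -1 (shut) to 1 (fully open), set as the call begins (left out, the last holds). The fingers move at their own pace and stop on an object; the grip force is fixed at half the most. Time passes only in rows, so rows that repeat a pose let the fingers close. It gives the time, the measured TCP pose, the force and the opening at its end, in the units of the state.
- ctrl.read_state(): the state, without advancing time (a new reading comes with each control period).
- eyes.get_image(name): name is "scene" or "side" or "wrist"; returns the picture (420x560x3 uint8, red, green, blue); there is no depth.
- eyes.calibration(name): a dict with "fx", "fy", "cx", "cy" (pixels), "pose" (4x4, takes a point from camera to world coordinates); the wrist camera has in their place "tool_from_camera" (4x4, takes a point from camera to tool coordinates, whose origin is the TCP and whose axes are the flange's). Camera axes: x right, y up, looking along -z (the intrinsics and any distortion apply to the point x, -y, -z); pixel columns grow to the right and rows downward; lengths in mm; the calibration is good to about 2 mm. A picture is of the moment at which its call begins: read the wrist's pose just before it. calibration takes no time and is no camera call.
- ctrl.finish_job(): hands the job in, once; it reports no verdict.
The state is a dict: "clock": time; "qpos": joint angles; "qd": joint speeds; "tau": joint torques, N m; "eef_pos": TCP position; "tool_rot": TCP orientation; "force": force on the tool from outside, world axes, zero at the start; "torque": the same for the moment, N m; "width": finger opening in mm.
Only numpy, scipy, OpenCV 4.12 (cv2) and the standard library are available. Lean on these libraries where they do the work, as an engineer would, in place of code of your own. Each camera call takes 0.05 s, during which the arm holds its last target. There are 200 camera calls.

## Working session

There is one attempt and no reset: what is moved stays moved. The work goes in short steps, Python scripts to look and compute and a tool call to move; the robot and the scene stay as the last step left them, time stands still between calls to the robot, and variables do not carry over. Pictures are saved under pics/ and viewed, about 8 in all and at most 12, crops included, and the job is handed in when it is done.

Besides the shell and the picture viewer there is one more tool, called after "Request:" as name([rows], argument=value, ...), one row to a line, values as JSON. move_arm: Moves the arm, as the interface text tells. Its arguments: {"type":"object","properties":{"increments":{"type":"array","items":{"type":"array","items":{"type":"number"}}},"grip":{"type":"number"}},"required":["increments"]}

```bash
mkdir -p pics; ls; cat > h.py <<'E'
import numpy as np, cv2
from cell import ctrl, eyes
def save(n,f):
    im=eyes.get_image(n); cv2.imwrite(f,im[:,:,::-1]); return im
def ray(n,u,v,z,c=None):
    c=c or eyes.calibration(n); T=np.array(c["pose"])
    d=T[:3,:3]@np.array([(u-c["cx"])/c["fx"],-(v-c["cy"])/c["fy"],-1.]); o=T[:3,3]
    return o+d*(z-o[2])/d[2]
E
python3 - <<'E'
from h import *
a=save("scene","pics/a.png"); b=save("side","pics/b.png")
cv2.imwrite("pics/ab.png",np.vstack([a])[:,:,::-1])
for n in("scene","side","wrist"): print(eyes.calibration(n))
print(ctrl.read_state())
E
```

```text
pics
{'fx': 386.3248181518228, 'fy': 386.3248181518228, 'cx': 281.795192057978, 'cy': 214.4796906759021, 'pose': array([[-8.70285876e-01,  3.84515416e-01, -3.07815511e-01,
         2.69103172e+02],
       [-4.92537751e-01, -6.75572707e-01,  5.48642034e-01,
         4.45777856e+02],
       [ 3.00956254e-03,  6.29086173e-01,  7.77329743e-01,
         7.72447583e+02],
       [ 0.00000000e+00,  0.00000000e+00,  0.00000000e+00,
         1.00000000e+00]])}
{'fx': 510.7932126015532, 'fy': 510.7932126015532, 'cx': 280.38265517595204, 'cy': 211.7869208637178, 'pose': array([[-9.84083131e-01,  9.88878896e-02, -1.47653566e-01,
         3.60101463e+02],
       [-1.77692712e-01, -5.36400708e-01,  8.25045199e-01,
         1.03825530e+03],
       [ 2.38550099e-03,  8.38150026e-01,  5.45434546e-01,
         7.83563960e+02],
       [ 0.00000000e+00,  0.00000000e+00,  0.00000000e+00,
         1.00000000e+00]])}
{'fx': 331.4670048218979, 'fy': 331.4670048218979, 'cx': 287.0617533916912, 'cy': 213.45632242044414, 'tool_from_camera': array([[-3.23266051e-04,  9.60845092e-01,  2.77085916e-01,
         6.8
[... 235 characters left out ...]
00e+00,
         1.00000000e+00]])}
{'clock': 0.1, 'qpos': array([ 1.23223124,  0.62926975,  0.03847249,  1.51825941, -0.02700256,
        0.99631683, -0.01999666]), 'qd': array([ 0.00063049, -0.00221819, -0.0001305 , -0.0007261 , -0.0010697 ,
        0.00038869,  0.00169247]), 'tau': array([ 3.38567770e-03, -5.64531040e+01,  1.23073909e+00, -1.93971705e+01,
        1.12999423e-02,  5.48339303e-03, -4.12514950e-06]), 'eef_pos': array([ 174.9698185 , -625.42319113,  230.47386567]), 'tool_rot': array([-3.13985837e+00,  3.25139320e-05,  2.72744819e-01]), 'force': array([ 0.17115625,  0.03213787, -0.4200752 ]), 'torque': array([-0.01297127,  0.00176898, -0.03776863]), 'width': 85.38690577734695}
```

View pics/a.png

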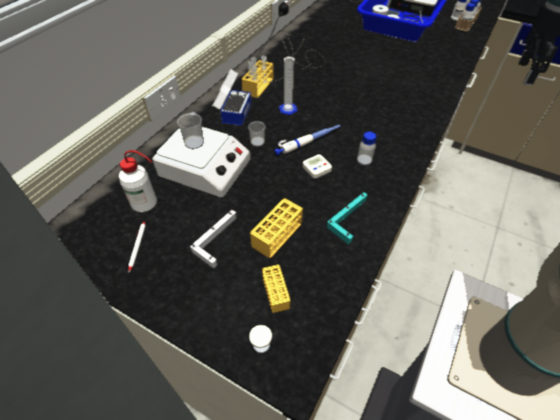

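View pics/b.png

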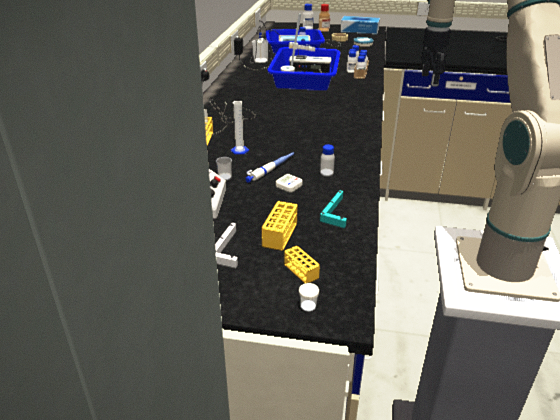

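```bash
python3 - <<'E'
from h import *
a=cv2.imread("pics/a.png"); b=cv2.imread("pics/b.png")
cv2.imwrite("pics/c.png",cv2.resize(a[190:320,175:375],None,fx=4,fy=4,interpolation=cv2.INTER_CUBIC))
for n,u,v,z in [("scene",277,228,30),("scene",276,288,20),("scene",195,247,12),("scene",235,213,12),("scene",215,263,12),("scene",317,172,0),("scene",366,163,0),("scene",262,350,0),("scene",350,238,12),("scene",330,222,12),("scene",366,196,12),
 ("side",309,308,0),("side",280,238,0),("side",328,175,0)]: print(n,u,v,ray(n,u,v,z).round())
E
```

```text
scene 277 228 [553. -36.  30.]
scene 276 288 [477. 100.  20.]
scene 195 247 [700.  97.  12.]
scene 235 213 [676. -36.  12.]
scene 215 263 [633. 110.  12.]
scene 317 172 [ 565. -283.   -0.]
scene 366 163 [ 458. -386.   -0.]
scene 262 350 [437. 224.   0.]
scene 350 238 [ 391. -109.   12.]
scene 330 222 [ 454. -129.   12.]
scene 366 196 [ 408. -255.   12.]
side 309 308 [442. 220.  -0.]
side 280 238 [551. -24.   0.]
side 328 175 [ 462. -384.    0.]
```

View pics/c.png

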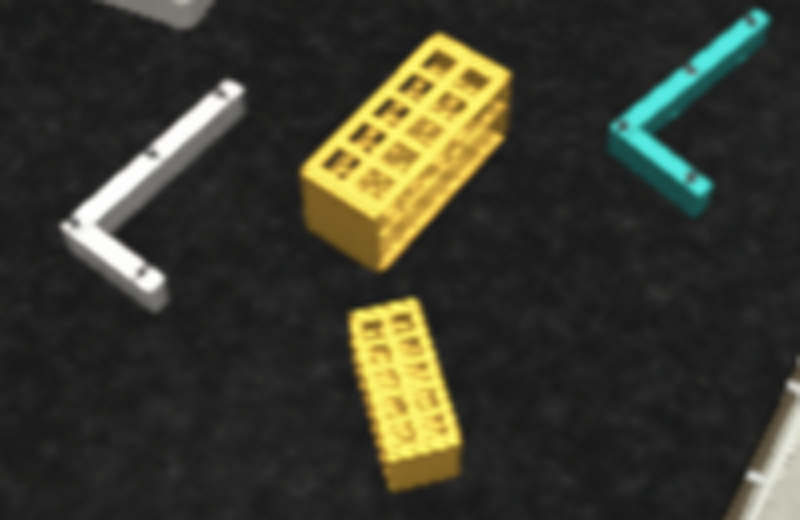

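```bash
python3 - <<'E'
from h import *
g=lambda x,y,z: ray("scene",175+(x+.5)/4-.5,190+(y+.5)/4-.5,z)[:2]
R=[g(*p,60) for p in [(440,33),(512,73),(380,217),(302,172)]]
print("rack",np.round(R,1),np.mean(R,0).round(1))
for i,j in[(0,1),(1,2),(2,3),(3,0)]:
  d=R[j]-R[i];print(np.hypot(*d).round(1),np.degrees(np.arctan2(d[1],d[0])).round(1))
for nm,p in dict(inner=(102,226),longend=(245,92),shortend=(167,280),outer=(62,225),longouter=(226,78)).items(): print(nm,g(*p,25).round(1))
I,L,S=g(102,226,25),g(245,92,25),g(167,280,25)
for d in(L-I,S-I):print(np.hypot(*d),np.degrees(np.arctan2(d[1],d[0])))
s=[g(*p,40) for p in[(350,312),(415,298),(460,445),(385,462)]];print("small",np.round(s,0))
E
```

```text
rack [[ 571.  -106.2]
 [ 517.7  -99.7]
 [ 533.2   29.9]
 [ 587.8   25.1]] [552.5 -37.7]
53.7 173.0
130.5 83.2
54.8 -5.0
132.4 -97.3
inner [683.9  95.1]
longend [667.7 -30.2]
shortend [629.3 106.6]
outer [704.6 106.1]
longouter [684.4 -33.8]
126.36143832561905 -97.35541149396695
55.790829206436165 168.06215900025796
small [[523.  81.]
 [496.  55.]
 [432. 121.]
 [461. 148.]]
```

Look-alikes: the large yellow rack at (277,228) is the one I want. The small rack at (276,288) and the back rack at (257,78) are not. For the square I choose the aluminium one at (212,240) and not the teal one at (345,218). The crop confirms both choices. Next I move above the work to look from close by.

Request:
move_arm([
  [3, -2.9, -0.4, 0, 0, 1.3],
  [6.1, -5.8, -0.8, 0, 0, 2.6],
  [9.1, -8.6, -1.2, 0, 0, 3.9],
  [12.1, -11.5, -1.6, 0, 0, 5.2],
  [15.1, -14.4, -1.9, 0, 0, 6.6],
  [18.2, -17.3, -2.3, 0, 0, 7.9],
  [21.2, -20.1, -2.7, 0, 0, 9.2],
  [24.2, -23, -3.1, 0, 0, 10.5],
  [27.3, -25.9, -3.5, 0, 0, 11.8],
  [30.3, -28.8, -3.9, 0, 0, 13.1],
  [33.3, -31.7, -4.3, 0, 0, 14.4],
  [36.3, -34.5, -4.7, 0, 0, 15.7],
  [39.4, -37.4, -5.1, 0, 0, 17],
  [42.4, -40.3, -5.4, 0, 0, 18.4],
  [45.4, -43.2, -5.8, 0, 0, 19.7],
  [48.4, -46, -6.2, 0, 0, 21],
  [51.5, -48.9, -6.6, 0, 0, 22.3],
  [54.5, -51.8, -7, 0, 0, 23.6],
  [54.5, -51.8, -7, 0, 0, 23.6],
  [54.5, -51.8, -7, 0, 0, 23.6],
])

```text
clock: 2.1
eef_pos: [560.3, 20.7, 300.7]
tool_rot: [3.141, 0.001, -0.136]
force: [-1.2, -1.3, 0.3]
width: 85.2
```

```bash
cat >> h.py <<'E'
from scipy.spatial.transform import Rotation as Ro
def wcal():
    s=ctrl.read_state(); T=np.eye(4); T[:3,:3]=Ro.from_euler("xyz",s["tool_rot"]).as_matrix(); T[:3,3]=s["eef_pos"]
    c=dict(eyes.calibration("wrist")); c["pose"]=T@np.array(c["tool_from_camera"]); return c
E
python3 - <<'E'
from h import *
import pickle
c=wcal(); a=save("wrist","pics/w.png"); pickle.dump(c,open("w.pkl","wb")); s=ctrl.read_state(); print(s["clock"],s["eef_pos"],s["tool_rot"])
cv2.imwrite("pics/w2.png",cv2.resize(a,(800,600),interpolation=cv2.INTER_CUBIC)[:,:,::-1])
E
```

```text
2.15 [559.84632015  19.1360273  300.72718831] [ 3.14047199e+00  1.37653624e-03 -1.38955419e-01]
```

View pics/w2.png

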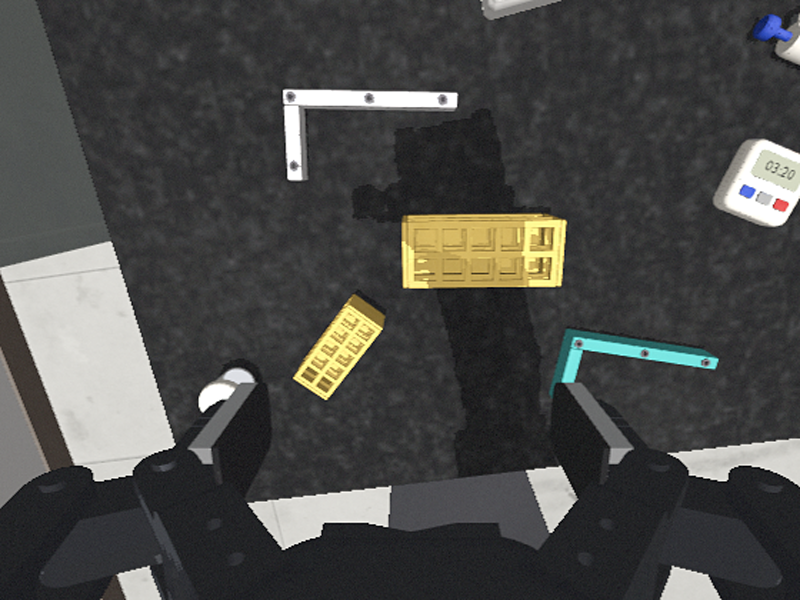

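```bash
cat >> h.py <<'E'
def fit(pts):
    # robust line -> point, unit dir
    vx,vy,x,y=cv2.fitLine(np.float32(pts),cv2.DIST_HUBER,0,.01,.01).ravel(); return np.array([x,y]),np.array([vx,vy])
def edges(im,c,mask,z,rng,axis,last):
    """outermost mask pixel per column (axis=0) / row (axis=1) over rng -> world line at height z"""
    P=[]
    for k in rng:
        w=np.flatnonzero(mask[:,k] if axis==0 else mask[k,:])
        if len(w):
            e=w[-1]+.5 if last else w[0]-.5
            u,v=(k,e) if axis==0 else (e,k); P.append(ray("",u,v,z,c)[:2])
    return fit(P)
def ang(d): return np.degrees(np.arctan2(d[1],d[0]))%180
def masks(im):
    h=cv2.cvtColor(im,cv2.COLOR_RGB2HSV); y=(h[...,0]>15)&(h[...,0]<35)&(h[...,1]>90)&(h[...,2]>60)
    w=(h[...,1]<50)&(h[...,2]>150); return y,w
def isect(p,d,q,e): 
    t=np.linalg.solve(np.array([d,-e]).T,q-p); return p+t[0]*d
def unit(d,ref): return d*np.sign(d@ref)
E
python3 - <<'E'
from h import *
import pickle
c=pickle.load(open("w.pkl","rb")); im=cv2.imread("pics/w.png")[:,:,::-1].copy(); y,w=masks(im)
w2=np.zeros_like(w); w2[55:135,190:330]=w[55:135,190:330]
y2=np.zeros_like(y); y2[140:210,275:405]=y[140:210,275:405]
pl,dl=edges(im,c,w2,25,range(212,315),0,False); ps,ds=edges(im,c,w2,25,range(72,122),1,False)
ey=unit(dl,np.array([0,1])); ex=np.array([ey[1],-ey[0]])
print("sq angles",ang(dl),ang(ds),"ey",ey)
I=isect(pl,dl,ps,ds)-12*ex-12*ey; print("inner",I)
pn,dn=edges(im,c,y2,60,range(292,385),0,True); pr,dr=edges(im,c,y2,60,range(160,195),1,True)
print("rack",ang(dn),ang(dr)); ry=unit(dn,np.array([0,1])); rx=np.array([ry[1],-ry[0]])
C=isect(pn,dn,pr,dr)+28*rx+66*ry; d=C-I
print("rack c",C,"in sq",d@ex,d@ey,"yaw err",ang(dn)-ang(dl))
E
```

```text
sq angles 81.14411 170.9155 ey [0.15394965 0.98807871]
inner [690.33069384  94.89812791]
rack 82.98074 173.07654
rack c [553.84039615 -39.05457082] in sq -114.24118689720649 -153.36844353133398 yaw err 1.8366318
```

Request:
move_arm([
  [-2, 1.9, 2, 0, 0, 0.9],
  [-4, 3.8, 5, 0, 0, 0.9],
  [-6.1, 5.7, 8, 0, 0, 0.9],
  [-6.1, 5.7, 12, 0, 0, 0.9],
  [-6.1, 5.7, 15, 0, 0, 0.9],
  [-6.1, 5.7, 18, 0, 0, 0.9],
  [-6.1, 5.7, 21, 0, 0, 0.9],
  [-6.1, 5.7, 24, 0, 0, 0.9],
  [-6.1, 5.7, 26, 0, 0, 0.9],
  [-6.1, 5.7, 28, 0, 0, 0.9],
  [-6.1, 5.7, 29.2, 0, 0, 0.9],
  [-6.1, 5.7, 29.2, 0, 0, 0.9],
  [-6.1, 5.7, 29.2, 0, 0, 0.9],
  [-6.1, 5.7, 29.2, 0, 0, 0.9],
], grip=0.5)

```text
clock: 3.55
eef_pos: [492.8, -28.6, 10.3]
tool_rot: [-3.142, -0.002, -0.155]
force: [0.4, 0.7, 0.6]
width: 64.0
```

```bash
python3 - <<'E'
from h import *
a=save("wrist","pics/d.png"); s=ctrl.read_state(); print(s["eef_pos"],s["tool_rot"],s["force"],s["width"])
b=save("side","pics/d2.png")
b=cv2.resize(b[160:320,210:400],(475,400)); a=cv2.resize(a,(325,244)); o=np.zeros((400,800,3),np.uint8);o[:,:475]=b;o[:244,475:]=a
cv2.imwrite("pics/e.png",o[:,:,::-1])
E
```

```text
[492.86755766 -28.49431046  10.31846318] [-3.14141113e+00 -1.91294633e-03 -1.55076179e-01] [-0.13595438  0.58249307  0.3001808 ] 63.94020838013802
```

View pics/e.png

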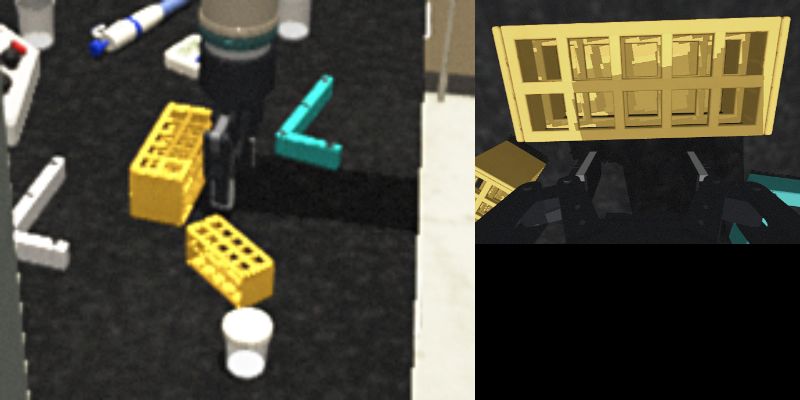

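Request:
move_arm([
  [1, 0, 0.2, 0, 0, 0],
  [1.6, 0, 0.3, 0, 0, 0],
  [2, 0, 0.3, 0, 0, 0],
  [2.5, 0, 0.3, 0, 0, 0],
  [3.1, 0, 0.3, 0, 0, 0],
  [3.8, 0, 0.3, 0, 0, 0],
  [4.5, 0, 0.3, 0, 0, 0],
  [5.2, 0, 0.3, 0, 0, 0],
  [5.9, 0, 0.3, 0, 0, 0],
  [6.6, 0, 0.3, 0, 0, 0],
  [7.3, 0, 0.3, 0, 0, 0],
  [8, 0, 0.3, 0, 0, 0],
  [8.6, 0, 0.3, 0, 0, 0],
  [9.1, 0, 0.3, 0, 0, 0],
  [9.5, 0, 0.3, 0, 0, 0],
  [9.8, 0, 0.3, 0, 0, 0],
  [10, 0, 0.3, 0, 0, 0],
  [10.2, 0, 0.3, 0, 0, 0],
  [10.3, 0, 0.3, 0, 0, 0],
  [10.3, 0, 0.3, 0, 0, 0],
])

```text
clock: 5.65
eef_pos: [594.1, -44.2, 6.3]
tool_rot: [-3.142, -0.0, -0.155]
force: [-0.9, -0.6, -1.0]
width: 64.0
```

```bash
python3 - <<'E'
from h import *
import pickle
a=save("wrist","pics/f0.png"); pickle.dump(wcal(),open("f.pkl","wb"))
s=ctrl.read_state(); print(s["eef_pos"],s["tool_rot"],s["force"],s["width"])
b=save("scene","pics/f1.png")
b=cv2.resize(b[150:310,170:340],(425,400)); a=cv2.resize(a,(375,281)); o=np.zeros((400,800,3),np.uint8);o[:,:425]=b;o[:281,425:]=a
cv2.imwrite("pics/f.png",o[:,:,::-1])
E
```

```text
[594.04803294 -44.17463656   6.31047136] [-3.14154270e+00 -3.37396722e-04 -1.54848499e-01] [-1.03859149  0.34426738  0.40480848] 63.67039795951222
```

View pics/f.png

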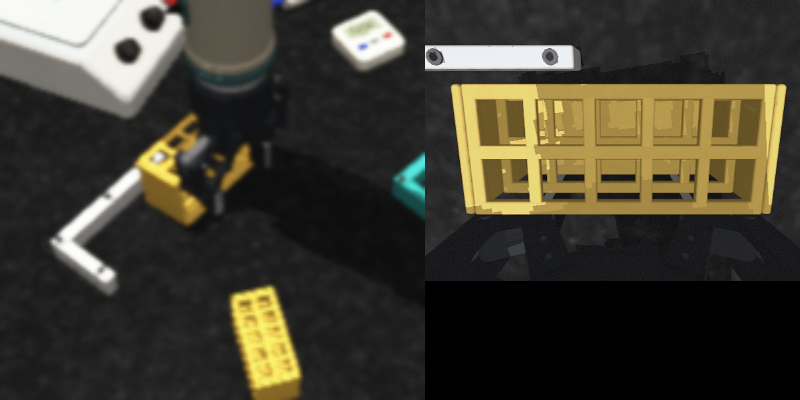

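Request:
move_arm([
  [-1, 0, 0, 0, 0, 0],
  [-2.5, 0, 0, 0, 0, 0],
  [-3, 0, -3, 0, 0, 0],
  [-3, 0, -6, 0, 0, 0],
  [-3, 0, -9, 0, 0, 0],
  [-3, 0, -12, 0, 0, 0],
  [-2, 1.5, -12, 0, 0, -7.5],
  [-1, 3, -12, 0, 0, -15],
  [0, 4.5, -12, 0, 0, -22.5],
  [1, 6, -12, 0, 0, -30],
  [2, 7.5, -12, 0, 0, -37.5],
  [3, 9, -12, 0, 0, -45],
  [4, 10.3, -12, 0, 0, -52.5],
  [4, 10.3, -12, 0, 0, -60],
  [4, 10.3, -12, 0, 0, -67.5],
  [4, 10.3, -12, 0, 0, -75],
  [4, 10.3, -12, 0, 0, -82.5],
  [4, 10.3, -12, 0, 0, -90],
  [4, 10.3, -12, 0, 0, -90],
  [4, 10.3, -12, 0, 0, -90],
], grip=-0.6)

```text
clock: 7.75
eef_pos: [617.2, -152.1, 126.3]
tool_rot: [-3.142, -0.0, 1.413]
force: [0.2, -0.1, 0.2]
width: 17.0
```

```bash
python3 - <<'E'
from h import *
import pickle
pickle.dump(wcal(),open("g.pkl","wb")); a=save("wrist","pics/g.png")
s=ctrl.read_state(); print(s["eef_pos"],s["tool_rot"],s["qpos"].round(2),s["width"])
E
```

```text
[ 617.30880037 -152.10118389  126.33085184] [3.14154225e+00 7.55959225e-05 1.41330788e+00] [ 0.47  0.77 -0.45  1.65  0.43  0.83 -0.33] 16.98960974808218
```

View pics/g.png

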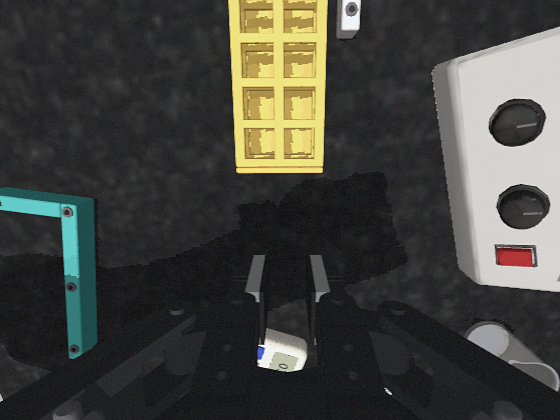

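```bash
python3 - <<'E'
from h import *
import pickle
c=pickle.load(open("g.pkl","rb")); im=cv2.imread("pics/g.png")[:,:,::-1].copy(); y,w=masks(im)
y[:,:200]=0;y[:,350:]=0;y[200:]=0
I=np.array([690.33,94.9]); ey=np.array([.15395,.98808]); ex=np.array([ey[1],-ey[0]])
P=[ray("",k,u,60,c)[:2] for k,u in[(237.5,166.5),(323.5,167)]]
for p in P: print((p-I)@ex,(p-I)@ey)
for nm,last in(("left",False),("right",True)):
  p,d=edges(im,c,y,60,range(20,150),1,last); print(nm,(p-I)@ex,(p-I)@ey,ang(d)-81.14)
p,d=edges(im,c,y,60,range(245,318),0,True); print("end",(p-I)@ey,ang(d)-171.14)
E
```

```text
-66.51931123115213 -215.01211458355817
-12.362983261474026 -215.5203637177318
left -68.04765011971134 -160.1724215760498 -0.075416565
right -12.598733251882972 -171.7743330933838 0.07471466
end -219.15338611157227 0.83543396
```

Request:
move_arm([
  [0, -0.5, 3, 0, 0, 0],
  [0, -0.5, 6, 0, 0, 0],
  [0, -0.5, 9, 0, 0, 0],
  [0, -0.5, 11, 0, 0, 0],
  [0, -0.5, 11.8, 0, 0, 0],
  [0, -0.5, 11.8, 0, 0, 0],
])

```text
clock: 8.4
eef_pos: [612.0, -151.0, 7.5]
tool_rot: [-3.14, 0.0, 1.415]
force: [-0.3, -0.3, -0.6]
width: 16.9
```

Request:
move_arm([
  [1, 0, 0, 0, 0, 0],
  [1.6, 0, 0, 0, 0, 0],
  [2, 0, 0, 0, 0, 0],
  [2.5, 0, 0, 0, 0, 0],
  [3.1, 0, 0, 0, 0, 0],
  [3.8, 0, 0, 0, 0, 0],
  [4.5, 0, 0, 0, 0, 0],
  [5.2, 0, 0, 0, 0, 0],
  [5.9, 0, 0, 0, 0, 0],
  [6.6, 0, 0, 0, 0, 0],
  [7.3, 0, 0, 0, 0, 0],
  [8, 0, 0, 0, 0, 0],
  [8.7, 0, 0, 0, 0, 0],
  [9.3, 0, 0, 0, 0, 0],
  [9.9, 0, 0, 0, 0, 0],
  [10.3, 0, 0, 0, 0, 0],
  [10.7, 0, 0, 0, 0, 0],
  [10.9, 0, 0, 0, 0, 0],
  [11, 0, 0, 0, 0, 0],
  [11, 0, 0, 0, 0, 0],
])

```text
clock: 10.4
eef_pos: [629.6, -42.4, 8.3]
tool_rot: [-3.142, -0.0, 1.416]
force: [-1.4, -0.5, -0.5]
width: 16.8
```

Request:
move_arm([
  [-1, 0, 0, 0, 0, 0],
  [-2.5, 0, 0, 0, 0, 0],
  [-4, 0, -4, 0, 0, 0],
  [-4, 0, -8, 0, 0, 0],
  [-4, 0, -12, 0, 0, 0],
  [-4, 0, -15, 0, 0, 0],
  [-4, 0, -18, 0, 0, 0],
  [-4, 0, -18, 0, 0, 0],
  [-4, 0, -18, 0, 0, 0],
])

```text
clock: 11.3
eef_pos: [623.3, -83.9, 188.8]
tool_rot: [3.141, 0.001, 1.414]
force: [-0.8, 0.4, -0.4]
width: 17.4
```

```bash
python3 - <<'E'
from h import *
import pickle
pickle.dump(wcal(),open("i.pkl","wb")); a=save("wrist","pics/i.png")
s=ctrl.read_state(); print(s["clock"],s["eef_pos"],s["tool_rot"],s["width"])
E
```

```text
11.35 [622.52936587 -83.62858738 187.65084187] [-3.14037008e+00  8.21460961e-04  1.41451130e+00] 17.076366157438645
```

View pics/i.png

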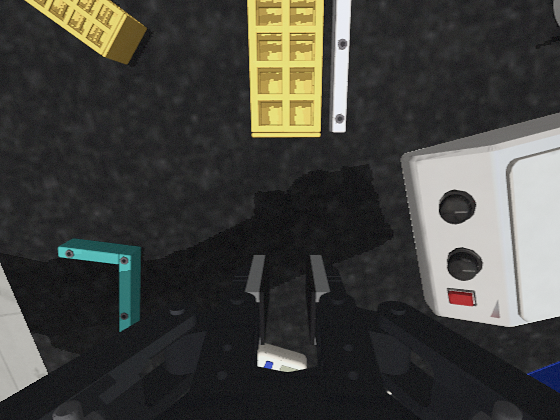

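Request:
move_arm([
  [1, -0.5, 0, 0, 0, 7.5],
  [2, -1, 0, 0, 0, 15],
  [3, -1.5, 0, 0, 0, 22.5],
  [4, -2, 0, 0, 0, 30],
  [5, -2.5, 0, 0, 0, 37.5],
  [6, -3, 0, 0, 0, 45],
  [7, -3.5, 0, 0, 0, 52.5],
  [8, -4, 0, 0, 0, 60],
  [9, -4.5, 0, 0, 0, 67.5],
  [10, -5, 0, 0, 0, 75],
  [11, -5.5, 0, 0, 0, 82.5],
  [11.7, -5.9, 0, 0, 0, 90],
  [11.7, -5.9, 3, 0, 0, 90],
  [11.7, -5.9, 6, 0, 0, 90],
  [11.7, -5.9, 9, 0, 0, 90],
  [11.7, -5.9, 12, 0, 0, 90],
  [11.7, -5.9, 15, 0, 0, 90],
  [11.7, -5.9, 17, 0, 0, 90],
  [11.7, -5.9, 18, 0, 0, 90],
  [11.7, -5.9, 18, 0, 0, 90],
], grip=0.5)

```text
clock: 13.35
eef_pos: [581.3, 41.9, 6.2]
tool_rot: [3.14, 0.004, -0.155]
force: [-0.4, 0.5, 0.2]
width: 63.9
```

Request:
move_arm([
  [0.6, 0, 0, 0, 0, 0],
  [1.2, 0, 0, 0, 0, 0],
  [1.7, 0, 0, 0, 0, 0],
  [2.1, 0, 0, 0, 0, 0],
  [2.4, 0, 0, 0, 0, 0],
  [2.7, 0, 0, 0, 0, 0],
  [2.9, 0, 0, 0, 0, 0],
  [3.1, 0, 0, 0, 0, 0],
  [3.2, 0, 0, 0, 0, 0],
  [3.3, 0, 0, 0, 0, 0],
  [3.4, 0, 0, 0, 0, 0],
  [3.4, 0, 0, 0, 0, 0],
])

```text
clock: 14.55
eef_pos: [616.9, 37.3, 8.3]
tool_rot: [-3.142, -0.0, -0.155]
force: [-1.8, 0.8, 0.2]
width: 64.3
```

Request:
move_arm([
  [0.1, 0, 0, 0, 0, 0],
  [0.2, 0, 0, 0, 0, 0],
  [0.3, 0, 0, 0, 0, 0],
  [0.3, 0, 0, 0, 0, 0],
])

```text
clock: 14.95
eef_pos: [617.7, 37.1, 8.1]
tool_rot: [3.141, 0.004, -0.154]
force: [-5.1, 0.6, 3.6]
width: 63.9
```

Request:
move_arm([
  [0.1, 0, 0, 0, 0, 0],
  [0.2, 0, 0, 0, 0, 0],
  [0.2, 0, 0, 0, 0, 0],
])

```text
clock: 15.25
eef_pos: [617.8, 37.0, 7.9]
tool_rot: [3.14, 0.008, -0.154]
force: [-9.5, 1.3, 6.2]
width: 64.5
```

Request:
move_arm([
  [0.1, 0, 0, 0, 0, 0],
  [0.2, 0, 0, 0, 0, 0],
  [0.2, 0, 0, 0, 0, 0],
])

```text
clock: 15.55
eef_pos: [617.9, 37.0, 7.8]
tool_rot: [3.14, 0.011, -0.154]
force: [-14.1, 0.9, 8.8]
width: 64.3
```

Request:
move_arm([
  [-1, 0, 0, 0, 0, 0],
  [-3, 0, 0, 0, 0, 0],
  [-3, 0, -4, 0, 0, 0],
  [-3, 0, -8, 0, 0, 0],
  [-3, 0, -12, 0, 0, 0],
  [-2, 1, -12, 0, 0, -8],
  [-1, 2, -12, 0, 0, -16],
  [0, 3, -12, 0, 0, -24],
  [1, 4, -12, 0, 0, -32],
  [2, 5, -12, 0, 0, -40],
  [2.8, 6, -12, 0, 0, -48],
  [2.8, 7, -12, 0, 0, -56],
  [2.8, 8, -12, 0, 0, -64],
  [2.8, 9, -12, 0, 0, -72],
  [2.8, 10, -12, 0, 0, -80],
  [2.8, 10.5, -12, 0, 0, -86],
  [2.8, 10.5, -12, 0, 0, -90],
  [2.8, 10.5, -12, 0, 0, -90],
  [2.8, 10.5, -12, 0, 0, -90],
], grip=-0.6)

```text
clock: 17.45
eef_pos: [635.7, -72.0, 128.4]
tool_rot: [3.14, -0.0, 1.414]
force: [0.1, 0.2, -0.4]
width: 17.0
```

```bash
python3 - <<'E'
from h import *
I=np.array([690.33,94.9]); ey=np.array([.15395,.98808]); ex=np.array([ey[1],-ey[0]])
s=ctrl.read_state(); p=s["eef_pos"][:2]-I; print(p@ex,p@ey,s["eef_pos"][2],s["tool_rot"],s["width"])
E
```

```text
-28.24675863939509 -173.3107636528665 128.43827861854245 [ 3.14020602e+00 -4.37047531e-04  1.41374732e+00] 17.002034451864933
```

Request:
move_arm([
  [0, -0.2, 3, 0, 0, 0],
  [0, -0.2, 6, 0, 0, 0],
  [0, -0.2, 9, 0, 0, 0],
  [0, -0.2, 11, 0, 0, 0],
  [0, -0.2, 12, 0, 0, 0],
  [0, -0.2, 12, 0, 0, 0],
  [0.6, -0.2, 12, 0, 0, 0],
  [1.2, -0.2, 12, 0, 0, 0],
  [1.7, -0.2, 12, 0, 0, 0],
  [2.1, -0.2, 12, 0, 0, 0],
  [2.4, -0.2, 12, 0, 0, 0],
  [2.7, -0.2, 12, 0, 0, 0],
  [2.9, -0.2, 12, 0, 0, 0],
  [3.1, -0.2, 12, 0, 0, 0],
  [3.2, -0.2, 12, 0, 0, 0],
  [3.3, -0.2, 12, 0, 0, 0],
  [3.3, -0.2, 12, 0, 0, 0],
])

```text
clock: 19.15
eef_pos: [637.5, -43.4, 8.4]
tool_rot: [-3.141, 0.006, 1.414]
force: [-1.1, -6.9, 3.4]
width: 16.7
```

Request:
move_arm([
  [0.1, 0, 0, 0, 0, 0],
  [0.2, 0, 0, 0, 0, 0],
  [0.3, 0, 0, 0, 0, 0],
  [0.3, 0, 0, 0, 0, 0],
])

```text
clock: 19.55
eef_pos: [637.4, -43.6, 8.4]
tool_rot: [-3.14, 0.01, 1.412]
force: [-3.2, -11.3, 5.1]
width: 16.9
```

Request:
move_arm([
  [0.1, 0, 0, 0, 0, 0],
  [0.2, 0, 0, 0, 0, 0],
  [0.2, 0, 0, 0, 0, 0],
])

```text
clock: 19.85
eef_pos: [637.4, -43.6, 8.4]
tool_rot: [-3.139, 0.012, 1.411]
force: [-2.5, -14.9, 6.5]
width: 17.5
```

Request:
move_arm([
  [-1, 0, 0, 0, 0, 0],
  [-3, 0, 0, 0, 0, 0],
  [-3, 0, -4, 0, 0, 0],
  [-3, 0, -8, 0, 0, 0],
  [-2, 0, -12, 0, 0, 0],
  [1, 0, -16, 0, 0, 0],
  [4, 0, -20, 0, 0, 0],
  [7, 0, -24, 0, 0, 0],
  [8, 0, -26, 0, 0, 0],
  [8, 0, -26, 0, 0, 0],
  [8, 0, -26, 0, 0, 0],
])

```text
clock: 20.95
eef_pos: [651.1, 45.0, 268.0]
tool_rot: [-3.142, 0.0, 1.416]
force: [0.4, -0.0, -0.7]
width: 16.7
```

```bash
python3 - <<'E'
from h import *
import pickle
pickle.dump(wcal(),open("k.pkl","wb")); a=save("wrist","pics/k0.png")
s=ctrl.read_state(); print(s["clock"],s["eef_pos"],s["tool_rot"],s["width"])
cv2.imwrite("pics/k.png",cv2.resize(a[0:270,200:400],None,fx=2.2,fy=2.2,interpolation=cv2.INTER_CUBIC)[:,:,::-1])
E
```

```text
21.0 [650.62934891  43.9893367  267.00944632] [-3.13972080e+00  1.28413020e-03  1.41532814e+00] 17.266933037199202
```

View pics/k.png

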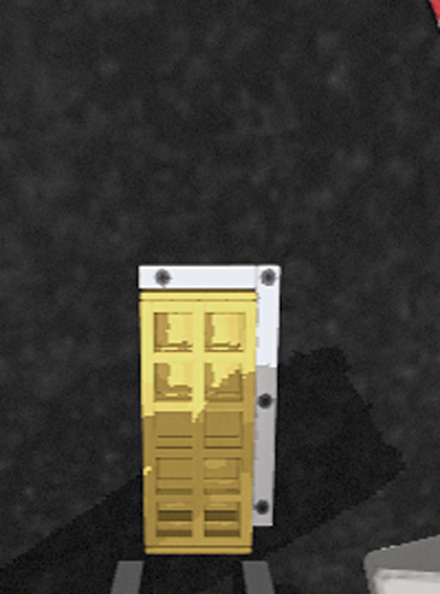

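```bash
python3 - <<'E'
from h import *
import pickle
c=pickle.load(open("k.pkl","rb")); im=cv2.imread("pics/k0.png")[:,:,::-1].copy(); y,_=masks(im)
h=cv2.cvtColor(im,cv2.COLOR_RGB2HSV); w=(h[...,1]<60)&(h[...,2]>110)
y[:,:250]=0;y[:,330:]=0;y[253:]=0; w[:110]=0;w[245:]=0;w[:,:258]=0;w[:,330:]=0
pr,dr=edges(im,c,y,60,range(145,245),1,False)   # rack -x side, top
pq,dq=edges(im,c,y,60,range(145,238),1,True)    # rack +x side, top
pe,de=edges(im,c,y,60,range(270,310),0,True)    # rack -y end, top
pl,dl=edges(im,c,w,25,range(128,233),1,True)    # long bar outer, top
ps,ds=edges(im,c,w,25,range(270,318),0,False)   # short bar outer
print([round(float(ang(d)),2) for d in(dr,dq,de,dl,ds)])
ey=unit(dl,np.array([0,1])); ex=np.array([ey[1],-ey[0]])
I=isect(pl,dl,ps,ds)-12*ex-12*ey; m=isect(pr,dr,pe,de); ry=unit(dr,np.array([0,1])); rx=np.array([ry[1],-ry[0]])
C=m+28*rx+66*ry-I; print("I",I,"rack",C@ex,C@ey)
m=isect(pq,dq,pe,de); C=m-28*rx+66*ry-I; print("via +x",C@ex,C@ey)
E
```

```text
[81.15, 81.34, 171.16, 81.02, 171.14]
I [690.68935376  94.38573855] rack -29.873385240506806 -65.37410841297724
via +x -30.35386221153204 -65.36583993537293
```

The rack lies nearly square in the corner: angle within 0.3°, y −65.4 and x about −30. One more nudge towards the long bar adds margin in x.

Request:
move_arm([
  [0, -0.6, 1, 0, 0, 8],
  [-0.2, -1.2, 2, 0, 0, 16],
  [-0.4, -1.8, 3, 0, 0, 24],
  [-0.6, -2.4, 4, 0, 0, 32],
  [-0.8, -3, 5, 0, 0, 40],
  [-1, -3.6, 6, 0, 0, 48],
  [-1.3, -4.2, 7, 0, 0, 56],
  [-1.3, -5, 8, 0, 0, 64],
  [-1.3, -5.9, 9, 0, 0, 72],
  [-1.3, -5.9, 10, 0, 0, 80],
  [-1.3, -5.9, 11, 0, 0, 88],
  [-1.3, -5.9, 13, 0, 0, 90],
  [-1.3, -5.9, 16, 0, 0, 90],
  [-1.3, -5.9, 19, 0, 0, 90],
  [-1.3, -5.9, 22, 0, 0, 90],
  [-1.3, -5.9, 24.5, 0, 0, 90],
  [-1.3, -5.9, 26, 0, 0, 90],
  [-1.3, -5.9, 26, 0, 0, 90],
  [-1.3, -5.9, 26, 0, 0, 90],
], grip=0.5)

```text
clock: 22.9
eef_pos: [591.0, 40.8, 8.3]
tool_rot: [3.141, 0.0, -0.156]
force: [-0.1, 0.2, 0.0]
width: 64.0
```

Request:
move_arm([
  [0.5, 0, 0, 0, 0, 0],
  [1, 0, 0, 0, 0, 0],
  [1.4, 0, 0, 0, 0, 0],
  [1.8, 0, 0, 0, 0, 0],
  [2.1, 0, 0, 0, 0, 0],
  [2.3, 0, 0, 0, 0, 0],
  [2.5, 0, 0, 0, 0, 0],
  [2.6, 0, 0, 0, 0, 0],
  [2.7, 0, 0, 0, 0, 0],
  [2.8, 0, 0, 0, 0, 0],
  [2.9, 0, 0, 0, 0, 0],
  [3, 0, 0, 0, 0, 0],
  [3.1, 0, 0, 0, 0, 0],
  [3.2, 0, 0, 0, 0, 0],
  [3.3, 0, 0, 0, 0, 0],
])

```text
clock: 24.4
eef_pos: [617.9, 37.0, 7.8]
tool_rot: [3.14, 0.011, -0.154]
force: [-13.6, 2.0, 10.0]
width: 64.2
```

Request:
move_arm([
  [-1, 0, 0, 0, 0, 0],
  [-3, 0, 0, 0, 0, 0],
  [-4, 0, -3, 0, 0, 0],
  [-4, 0, -7, 0, 0, 0],
  [-4, 0, -11, 0, 0, 0],
  [-4, 0, -15, 0, 0, 0],
  [-4, 0, -20, 0, 0, 0],
  [-4, 0, -25, 0, 0, 0],
  [-4, 0, -29, 0, 0, 0],
  [-4, 0, -29, 0, 0, 0],
  [-4, 0, -29, 0, 0, 0],
])

```text
clock: 25.5
eef_pos: [585.1, 42.3, 299.5]
tool_rot: [-3.141, -0.004, -0.155]
force: [-0.5, 0.5, -0.6]
width: 64.0
```

```bash
python3 - <<'E'
from h import *
import pickle
pickle.dump(wcal(),open("m.pkl","wb")); a=save("wrist","pics/m0.png"); b=save("scene","pics/m1.png"); s=ctrl.read_state(); print(s["clock"],s["eef_pos"])
o=np.hstack([cv2.resize(a,(440,330)),cv2.resize(b[150:360,150:380],(360,330))])
cv2.imwrite("pics/m.png",o[:,:,::-1])
E
```

```text
25.6 [583.59842815  42.13355742 297.14380058]
```

View pics/m.png

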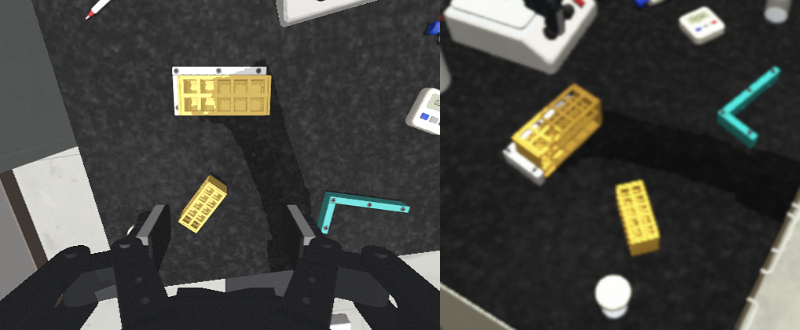

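The push stopped at the same TCP as before, (617.9, 37.0), so the rack is seated on the long bar. The picture shows it in the square at about (222,92), with the gripper well clear and the pot, timer and bottle where they were. I hand the job in.

```bash
python3 -c "
from h import *
print(ctrl.finish_job())"
```

```text
the job is handed in; nothing more can be done
None
```

I pushed the large yellow rack into the aluminium square using only the outside of the fingers. The order was forward, left, forward to the long bar, left to the short bar, then one more nudge forward. I then raised the arm clear and handed the job in at about 25.6 s; no verdict is reported.

- **Contact:** both seating pushes stopped dead at about 15 N. The repeated push to the long bar stopped at the same tool position as the first, (617.9, 37.0).
- **Camera, before the last nudge:** the rack was at x −30 mm and y −65.4 mm in the square's frame, turned 0.1–0.3°. That is within limits.
- **A disagreement:** the x reading is 2 mm from the ideal −28 mm. That is within the camera calibration error, and the contact check says the rack is flush.
- **A surprise:** the push to the short bar stopped about 6 mm earlier than the long-bar push led me to expect. The camera then showed the rack at the short bar.
- **Not measured:** I did not re-measure the rack's pose after the last nudge. I judged the bystanders by eye only: the pot and timer looked unmoved, and the bottle is barely visible at the edge of the last picture.

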